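# Open up the spice rack's ratchet stop

## Task

The sliding stop of the spice rack has been ratcheted up to the row of jars; make room for the spare jar. With your fingertips press the stop's spring key down and, keeping it down, push the stop back along its toothed bar, away from the jars, until it is fully home against the wooden end block, then let the key spring up. Lift nothing, and leave both jars in the rack, the spare jar, the mug and the bowl standing undisturbed where they are.

Things in the scene. Friction and masses are not known exactly. Their poses are not given: they have to be found in the camera images.
- rack: Spice rack fixed to the worktop: pale wooden tray 10 mm thick, x -70 to +60, y -158 to +158 mm in its own frame; origin on the worktop. A toothed steel bar runs along its y axis at x = -45 mm, 30 to 54 mm high, on the tray's -x side; the jar lane is on the +x side. A fixed wooden plate 75 mm high closes the -y end; the end block stands at the bar's +y end.
- stop (a joint): Position (m) of the grey stop on its bar: 0 nearest the jars, 0.120 fully home; grows along rack +y; starts between 0.016 and 0.025. With the key down it slides easily (about 1 N). With the key up the ratchet (12 mm tooth pitch) blocks it toward the end block after at most 9 mm of play, and lets it click only toward the jars. At home it is caught by the last tooth.
- release (a joint): How far in m the stop's key is pressed straight down: 0 up, 0.011 fully down (at the start it may stand up to 0.003 down, resting on the flank of a tooth). Its spring takes 3.3 N to start and 6.6 N fully down, and brings it back up when let go. The teeth are clear from about 0.005 on.
- key_top (a point): Centre of the key's flat top. The key is a black pad 30 mm across the bar and 36 mm along it, standing 15 mm above the stop's housing when up (top 77 mm above the worktop), and 4 mm above it when fully down. It rides with the stop. The centre stands 21 mm from the lug's face.
- jaw (a point): Middle of the upper edge of the stop's jaw plate, 81 mm above the worktop. The plate, 7 mm thick, reaches 76 mm from the stop across the jar lane. The stop's housing is 40 mm across the bar (centred on it) and 56 mm along it, its top 62 mm above the worktop.
- end_block (a point): Centre of the top of the wooden end block, 63 mm above the worktop; 42 mm across the bar, 20 mm along it. The stop's housing comes to rest against its face.
- lug_face (a point): Middle of the push lug's face that looks at the key (toward rack -y), 90 mm above the worktop. The lug is an upright wall on the stop, 40 mm across the bar, 13 mm thick, 62 to 102 mm high, right beside the key at its end-block end: a finger standing on the key can push against it toward rack +y.
- spare_jar: Loose spice jar with a red cap, diameter 45, height 106 mm, standing on the worktop behind the rack. Origin: centre of its underside, z up.
- mug: Loose white mug with a rust inside, diameter 87, height 90 mm, standing beyond the rack's -y end. Origin: centre of its underside, z up.
- bowl: Loose small white bowl, diameter 115, height 52 mm, standing on the robot's side of the rack. Origin: centre of its underside, z up.
- row_jar_1: Loose spice jar with a red cap, diameter 45, height 106 mm, standing in the rack's lane (on the tray, 10 mm above the worktop), the one nearer the fixed end plate. Origin: centre of its underside, z up.
- row_jar_2: Loose spice jar with a red cap, diameter 45, height 106 mm, standing in the rack's lane (on the tray, 10 mm above the worktop), the one nearer the sliding stop. Origin: centre of its underside, z up.

How it is judged:
By the outcome, as a careful person would: the job done as asked, in the order asked, and still so for the second after the job is handed in, with the robot touching nothing.
It also fails if it takes over 32 s, if anything falls off the work surface, if the arm or the gripper's body presses on something with over 40 N, if the wrist force passes 120 N, or if a joint passes its speed limit or range.

## Robot

A 6-joint arm with a two-finger parallel gripper is mounted at the origin on the work surface; the furniture and walls round the work are solid. World frame = base frame: x ahead of the robot, y to its left, z up, the work surface at z = 0. Lengths are in m, angles in rad, forces in N, time in s.
With the tool pointing down it reaches from about 0.375 to 0.975 m from the base axis. Payload 3.8 kg.
Tool frame: the origin (TCP) lies midway between the tips of the shut fingers; the grasp point (between the pads) lies 19 mm behind it; z points along the fingers, y is the line along which they close (so a half turn about z gives the same grasp; the last joint's range is limited). The gripper opens to 85 mm and grips with 20 to 120 N. Pads are 22 mm wide; open, the fingers measure 114 mm over their backs; the gripper's body (76 mm by 85 mm) begins 54 mm behind the grasp point. The pads swing forward as they close: fully open they stand 13 mm farther back than shut.
Start: joints at [-1.371, 0.264, 1.604, -0, 1.274, -0.037], TCP at [0.158, -0.656, 0.231] pointing down, gripper open.
Joint ranges: [-2.63, 2.63], [-0.94, 2.18], [0.31, 2.57], [-1.31, 4.45], [0, 2.66], [-2.55, 2.55]. Speed limits (rad/s): [2.57, 2.57, 3.14, 3.14, 3.14, 3.14].

## Interface

Orientations are given as a rotation vector (axis times angle).
In Python, from workcell import sensors, viewer, job gives the robot as it stands.
- The arm moves only by the shell command python3 -m inch 'ROWS' [FORCE]. ROWS is JSON, one flat list of numbers, 7 for each row, row after row: the shift along the tool's x, y, z in mm, then the turn, a rotation vector about the tool's x, y, z in degrees, then the finger opening in mm, from 0 to 85.4. A call has exactly 8 rows; each row shifts and turns the commanded pose from where the row before left it, along the tool's axes as they then stand; what a row does not reach is not made up. A row lasts 1/10 s, in which the tool goes at most 50 mm and 8.59 degrees, less where a joint would pass 70% of its speed; a pose out of reach is approached as far as the arm can. A call is refused whole if a number of a shift passes 50 or a number of a turn 8.59, either way. A call with a gripper value outside its range is refused whole. The fingers move at their own pace and stop on an object; FORCE is the grip in N (left out, the last holds). Time passes only in rows, so rows that do not move let the fingers close, or fill a call up. It gives the time, the measured TCP pose, the force, the opening and the grip force at its end, in the units of the state.
- sensors.read_state(): the state, without advancing time (a new reading comes with each control period).
- viewer.read_camera(name): name is "side" or "top"; returns the picture (400x640x3 uint8, red, green, blue); there is no depth.
- viewer.camera_params(name): a dict with "K" (3x3 intrinsics, pixels), "world_to_cam" (4x4, takes a point from world to camera coordinates). Camera axes: x right, y down, z forward; pixel columns grow to the right and rows downward; lengths in m; the calibration is good to about 2 mm. A picture is of the moment at which its call begins. camera_params takes no time and is no camera call.
- job.finish_job(): hands the job in; it is judged then, once.
The state is a dict: "time": time; "q": joint angles; "joint_vel": joint speeds; "joint_torque": joint torques, N m; "tool_pos": TCP position; "tcp_rot": TCP orientation; "wrist_force": force on the tool from outside, world axes, zero at the start; "torque": the same for the moment, N m; "width": opening from 0.0 (shut) to 1.0 (fully open); "grip_force": force on a finger pad.
Only numpy, scipy, OpenCV 4.12 (cv2) and the standard library are available. Lean on these libraries where they do the work, as an engineer would, in place of code of your own. Each camera call takes 0.05 s, during which the arm holds its last target. There are 200 camera calls.

## Working session

There is one attempt and no reset: what is moved stays moved. The work goes in short steps, Python scripts to look and compute and a shell command to move; the robot and the scene stay as the last step left them, time stands still between calls to the robot, and variables do not carry over. Pictures are saved under pics/ and viewed, at most 10 in all, crops included, and the job is handed in when it is done.

```bash
mkdir -p pics; python3 - <<'E'
from workcell import sensors, viewer
import cv2
for n in("side","top"):
    cv2.imwrite(f"pics/{n}0.png",viewer.read_camera(n)[:,:,::-1])
    p=viewer.camera_params(n);print(n,p["K"],p["world_to_cam"])
s=sensors.read_state();print(s)
E
```

```text
side [[482.58933803   0.         326.33513119]
 [  0.         482.58933803 203.0314019 ]
 [  0.           0.           1.        ]] [[ 0.95383568 -0.30031992  0.00233171 -0.54350082]
 [-0.16798271 -0.5399277  -0.82477869  0.15855933]
 [ 0.24895642  0.78631166 -0.56545086  0.96381215]
 [ 0.          0.          0.          1.        ]]
top [[444.57912795   0.         315.84321847]
 [  0.         444.57912795 197.55989886]
 [  0.           0.           1.        ]] [[ 0.0158122  -0.99984119 -0.0082204  -0.03166898]
 [-0.98611931 -0.0142351  -0.16542695  0.56619115]
 [ 0.16528366  0.01072205 -0.98618779  0.90598831]
 [ 0.          0.          0.          1.        ]]
{'time': 0.1, 'q': array([-1.37089583e+00,  2.64686612e-01,  1.60523687e+00,  2.22801659e-05,
        1.27372515e+00, -3.68780410e-02]), 'joint_vel': array([-1.85761481e-03,  8.03640715e-06, -2.27017634e-03, -2.45646664e-04,
       -1.09937661e-04, -5.28427183e-04]), 'joint_torque': array([ 4.40806771e-04, -5.16706610e+01, -3.68590164e+01, -5.36442417e-05,
        6.31798306e-03,  1.31250420e-05]), 'tool_pos': array([ 0.15822352, -0.65550745,  0.23008092]), 'tcp_rot': array([-3.11756672e+00, -3.70810194e-01,  2.29458017e-04]), 'wrist_force': array([-0.13418653,  0.73371242, -0.09098867]), 'torque': array([ 0.014184  ,  0.05347206, -0.00459879]), 'grip_force': 0.0, 'width': 1.0033690911928732}
```

View pics/side0.png

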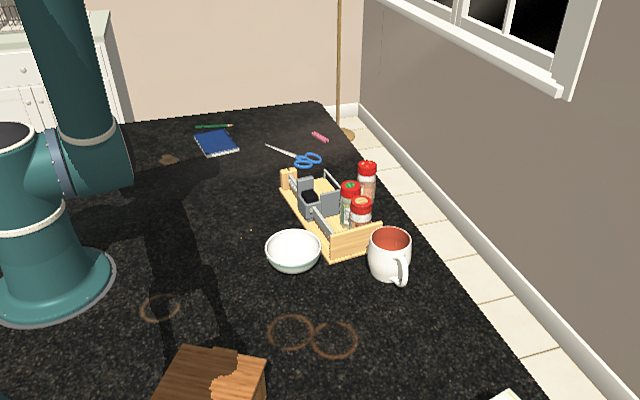

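View pics/top0.png

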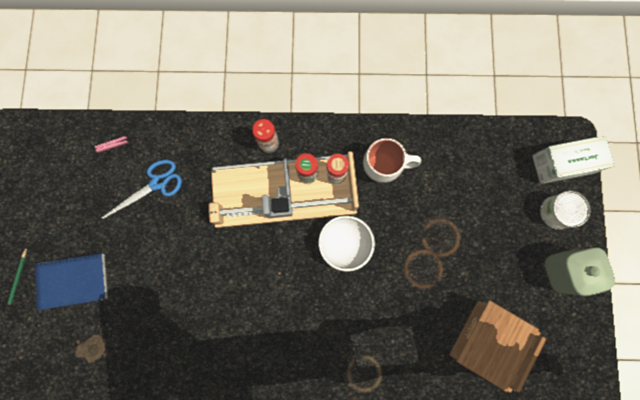

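The top view shows the rack at about (212–357, 155–226), with the stop and black key near (280,205) and the end block near (214,213). The mug is at (385,160), the bowl at (346,243) and the spare jar at (264,132). I'll enlarge the rack to measure it.

```bash
python3 - <<'E'
import cv2
a=cv2.imread("pics/top0.png")[140:240,200:370];cv2.imwrite("pics/topc.png",cv2.resize(a,None,fx=4.7,fy=4.7,interpolation=cv2.INTER_CUBIC))
a=cv2.imread("pics/side0.png")[155:265,270:390];cv2.imwrite("pics/sidec.png",cv2.resize(a,None,fx=5.4,fy=5.4,interpolation=cv2.INTER_CUBIC))
E
```

```text
(no output)
```

View pics/topc.png

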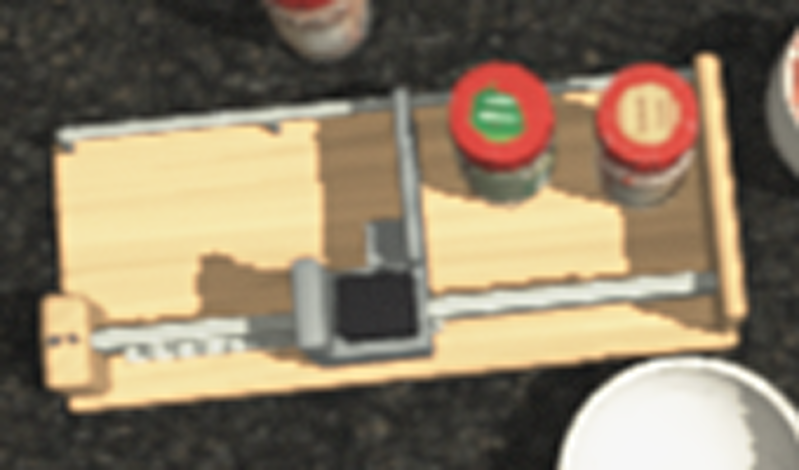

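View pics/sidec.png

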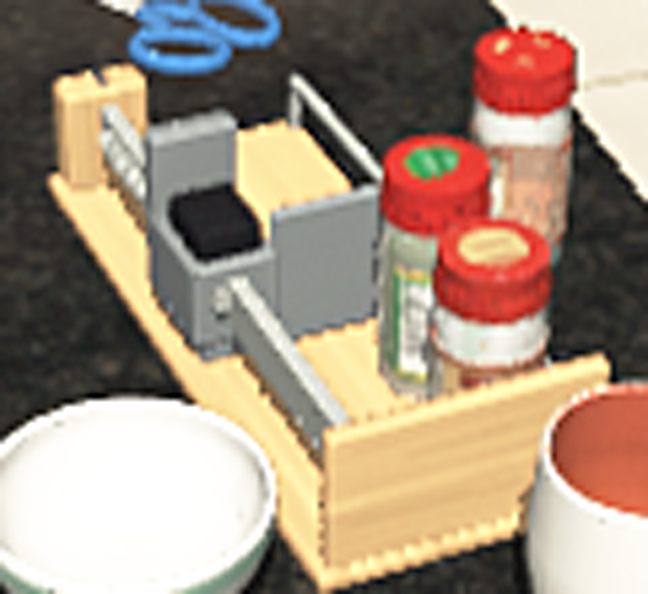

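The crops show the key top centred near (377,306) in the top crop and (214,221) in the side crop. The end block's top is near (67,340) in the top crop, the bar runs from (95,338) to (715,283), and the lug's top is near (312,305).

```bash
cat > h.py <<'E'
import numpy as np
from workcell import viewer
def ray(n,uv,z):
    p=viewer.camera_params(n);T=np.array(p["world_to_cam"]);R,t=T[:3,:3],T[:3,3]
    c=-R.T@t; d=R.T@np.linalg.inv(p["K"])@np.array([uv[0],uv[1],1]);return c+d*(z-c[2])/d[2]
tc=lambda u,v:((u+.5)/4.7-.5+200,(v+.5)/4.7-.5+140)
sc=lambda u,v:((u+.5)/5.4-.5+270,(v+.5)/5.4-.5+155)
E
python3 - <<'E'
from h import *
np.set_printoptions(precision=4,suppress=True)
for nm,c,z in [("key",(377,306),.0755),("k1",(335,272),.0755),("k2",(415,270),.0755),("k3",(420,340),.0755),("k4",(340,340),.0755),("eb",(67,340),.063),("barL",(95,338),.054),("barR",(715,283),.054),("trayFL",(72,408),.007),("trayFR",(738,345),.007),("trayBL",(57,140),.01),
 ("plateT1",(708,57),.075),("plateT2",(733,312),.075),("lugtop",(312,305),.102),("jaw far",(402,92),.081),("rowjar2",(501,113),.116),("bowl L",(560,470),.05)]:
    print(nm,ray("top",tc(*c),z))
for nm,c,z in [("key",(214,221),.0755),("k",(170,205),.0755),("k",(222,184),.0755),("k",(262,235),.0755),("k",(205,257),.0755),("eb",(100,78),.063),("lugtop",(193,125),.102)]:
    print("s",nm,ray("side",sc(*c),z))
print(ray("top",(346,243),.05),ray("top",(264,130),.106))
E
```

```text
key [0.5457 0.0511 0.0755]
k1 [0.5607 0.0701 0.0755]
k2 [0.5621 0.0347 0.0755]
k3 [0.5309 0.0317 0.0755]
k4 [0.5303 0.0669 0.0755]
eb [0.5302 0.1904 0.063 ]
barL [0.5325 0.1799 0.054 ]
barR [ 0.5617 -0.0995  0.054 ]
trayFL [0.5053 0.1998 0.007 ]
trayFR [ 0.5398 -0.1138  0.007 ]
trayBL [0.6339 0.2132 0.01  ]
plateT1 [ 0.6612 -0.0946  0.075 ]
plateT2 [ 0.5454 -0.106   0.075 ]
lugtop [0.5418 0.0765 0.102 ]
jaw far [0.6416 0.0422 0.081 ]
rowjar2 [ 0.624  -0.0034  0.116 ]
bowl L [ 0.4765 -0.0307  0.05  ]
s key [0.5421 0.0411 0.0755]
s k [0.5277 0.0583 0.0755]
s k [0.5531 0.0675 0.0755]
s k [0.5582 0.0251 0.0755]
s k [0.5313 0.0165 0.0755]
s eb [0.5292 0.1906 0.063 ]
s lugtop [0.5432 0.0757 0.102 ]
[ 0.4703 -0.088   0.05  ] [0.6965 0.0855 0.106 ]
```

Both cameras agree: the key is at about (0.544, 0.050), the lug face at y of about 0.070, the end block at (0.530, 0.190), and rack +y is turned about 6° from world y. The size checks hold too: the key measures 35 x 31 mm, and the lug centre is 26 mm from the key centre against 27.5 mm expected. I'll shut the fingers, go up and inward, then swing round the base.

```bash
python3 -m inch '[0,0,-30,0,0,0,0, 0,0,-30,0,0,0,0, 0,0,-30,0,0,0,0, 0,-28,-15,0,0,0,0, 0,-28,-15,0,0,0,0, 0,-28,-15,0,0,0,0, 0,-28,-15,0,0,0,0, 0,-28,-15,0,0,0,0]' 60
python3 -m inch '[32,0,0,0,0,-3.4,0, 32,0,0,0,0,-3.4,0, 32,0,0,0,0,-3.4,0, 32,0,0,0,0,-3.4,0, 32,0,0,0,0,-3.4,0, 32,0,0,0,0,-3.4,0, 32,0,0,0,0,-3.4,0, 32,0,0,0,0,-3.4,0]'
```

```text
time: 0.9
tool_pos: [0.1252, -0.5187, 0.3962]
tcp_rot: [-3.118, -0.371, 0.0]
wrist_force: [-0.1, -0.1, -0.1]
width: -0.001
grip_force: 0.0
time: 1.7
tool_pos: [0.3554, -0.4101, 0.3956]
tcp_rot: [-2.943, -1.097, 0.001]
wrist_force: [0.5, 0.2, -0.2]
width: -0.001
grip_force: 0.0
```

```bash
python3 -m inch '[32,0,0,0,0,-3.4,0, 32,0,0,0,0,-3.4,0, 32,0,0,0,0,-3.4,0, 32,0,0,0,0,-3.4,0, 32,0,0,0,0,-3.4,0, 32,0,0,0,0,-3.4,0, 32,0,0,0,0,-3.4,0, 32,0,0,0,0,-3.4,0]'
python3 -m inch '[32,0,0,0,0,-3.4,0, 32,0,0,0,0,-3.4,0, 32,0,0,0,0,-3.4,0, 32,0,0,0,0,-3.4,0, 32,0,0,0,0,-3.4,0, 32,0,0,0,0,-3.4,0, 32,0,0,0,0,-3.4,0, 20,0,0,0,0,-3.4,0]'
cat >> h.py <<'E'
from scipy.spatial.transform import Rotation as Ro
def off(target):
    from workcell import sensors
    s=sensors.read_state();R=Ro.from_rotvec(s["tcp_rot"]).as_matrix()
    print("pos",s["tool_pos"],"x-ax angle",np.degrees(np.arctan2(R[1,0],R[0,0])),"z",R[:,2],"shift mm",R.T@(np.array(target)-s["tool_pos"])*1000,"F",s["wrist_force"])
E
python3 -c "
from h import *
off([.5435,.055,.125])"
```

```text
time: 2.5
tool_pos: [0.5087, -0.2081, 0.3955]
tcp_rot: [-2.602, -1.759, 0.001]
wrist_force: [1.3, -1.2, -0.6]
width: 0.001
grip_force: 0.0
time: 3.3
tool_pos: [0.553, 0.0305, 0.3956]
tcp_rot: [-2.114, -2.322, 0.0]
wrist_force: [0.7, 0.1, 0.3]
width: 0.004
grip_force: 0.0
pos [0.55298915 0.03050603 0.39556266] x-ax angle 95.3905598037072 z [-1.19283407e-03  6.69383436e-04 -9.99999065e-01] shift mm [ 25.06646325  -6.84179091 270.5901228 ] F [0.71814502 0.08105246 0.3046574 ]
```

```bash
python3 -m inch '[8,-3,40,0,0,0,0, 8,-2,40,0,0,0,0, 9,-2,40,0,0,0,0, 0,0,40,0,0,0,0, 0,0,35,0,0,-0.5,0, 0,0,30,0,0,0,0, 0,0,25,0,0,0,0, 0,0,15,0,0,0,0]'
python3 - <<'E'
from h import *
import cv2
off([.5435,.055,.125])
a=viewer.read_camera("top")[:,:,::-1][140:240,200:370]
b=viewer.read_camera("side")[:,:,::-1][140:250,270:390]
a=cv2.resize(a,(640,376),interpolation=cv2.INTER_CUBIC);b=cv2.resize(b,(410,376),interpolation=cv2.INTER_CUBIC)
cv2.imwrite("pics/c1.png",cv2.resize(np.hstack([a,b]),(798,286)))
E
```

```text
time: 4.1
tool_pos: [0.542, 0.0526, 0.1282]
tcp_rot: [-2.107, -2.326, 0.005]
wrist_force: [-0.0, -0.0, -0.5]
width: 0.001
grip_force: 0.0
pos [0.54203009 0.05255487 0.12823343] x-ax angle 95.66742420786007 z [-4.54893974e-03 -2.08573339e-04 -9.99989632e-01] shift mm [2.28723221 1.71888215 3.22619983] F [-1.29243833e-02 -4.21324631e-05 -5.16351239e-01]
```

View pics/c1.png

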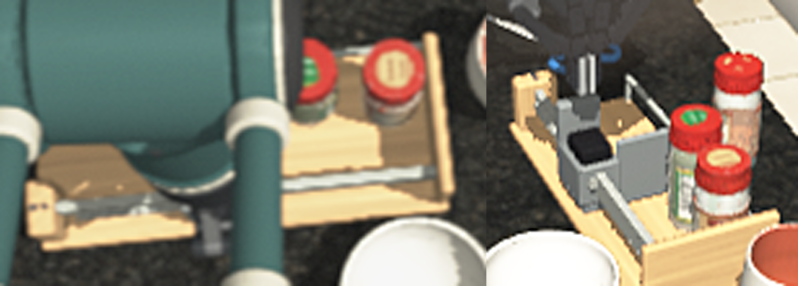

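The side crop shows the shut fingertips hanging just above the lug and key, at about (582,112). The arm hides the stop in the top view. I'll check the tip's projection before going down.

```bash
python3 - <<'E'
from h import *
import cv2
from workcell import sensors
p=viewer.camera_params("side");T=np.array(p["world_to_cam"])
im=viewer.read_camera("side")[:,:,::-1]
s=sensors.read_state();pts=[s["tool_pos"]]
f=np.array([-.1,.995,0]);g=np.array([.995,.1,0])
k=np.array([.5435,.0495,.077]);
for a,b in((1,1),(1,-1),(-1,-1),(-1,1)):pts.append(k+f*.018*a+g*.015*b)   # key outline
x0,y0,S=300,165,8
c=cv2.resize(im[y0:y0+70,x0:x0+80],None,fx=S,fy=S,interpolation=cv2.INTER_CUBIC)
for i,q in enumerate(pts):
    u=p["K"]@(T[:3,:3]@q+T[:3,3]);u=u[:2]/u[2];print(u)
    cv2.circle(c,(int((u[0]-x0+.5)*S),int((u[1]-y0+.5)*S)),4,(0,255,0) if i else (0,0,255),-1)
cv2.imwrite("pics/c2.png",c)
E
```

```text
[307.88784881 171.97078576]
[311.98901674 187.57060188]
[299.80135782 190.33532951]
[305.49387474 198.41669035]
[317.93630312 195.50965599]
```

View pics/c2.png

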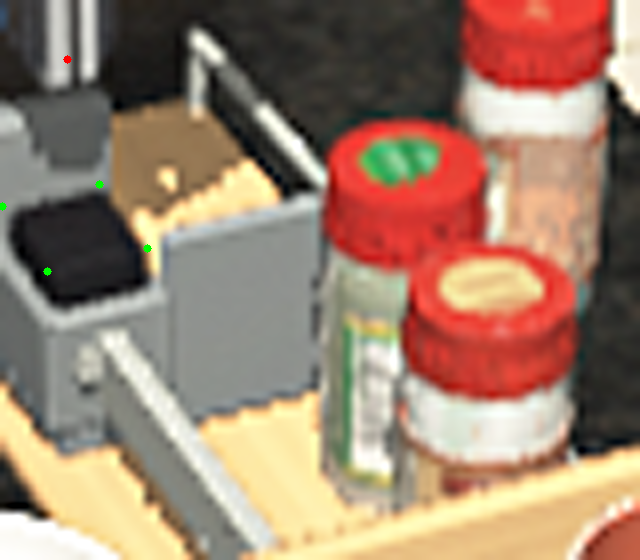

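The projected tip matches the fingers at (67,60–85). The key sits about 2 mm lower and nearer -y than I took it to be, so the fingertip's front edge is about 5 mm short of the lug face. Now down onto the key, stopping about 9 mm into its travel.

```bash
python3 -m inch '[0,1.5,10,0,0,0,0, 0,0,12,0,0,0,0, 0,0,10,0,0,0,0, 0,0,6,0,0,0,0, 0,0,4,0,0,0,0, 0,0,3,0,0,0,0, 0,0,2,0,0,0,0, 0,0,0,0,0,0,0]'
python3 -c "
from h import *
off([.5435,.053,.068])"
```

```text
time: 5.05
tool_pos: [0.5456, 0.0528, 0.0842]
tcp_rot: [-2.109, -2.328, 0.0]
wrist_force: [0.4, 0.0, 0.9]
width: -0.003
grip_force: 0.0
pos [0.54556582 0.05279748 0.08418928] x-ax angle 95.66572500186997 z [-9.18427801e-05  1.36850107e-05 -9.99999996e-01] shift mm [ 0.40511293 -2.03427672 16.18947455] F [0.38133527 0.03543073 0.90054866]
```

```bash
python3 -m inch '[0,-1,3,0,0,0,0, 0,0,3,0,0,0,0, 0,0,2,0,0,0,0, 0,0,2,0,0,0,0, 0,0,2,0,0,0,0, 0,0,2,0,0,0,0, 0,0,0,0,0,0,0, 0,0,0,0,0,0,0]'
python3 -c "
from h import *
off([.5435,.053,.068])"
```

```text
time: 5.85
tool_pos: [0.5446, 0.0527, 0.0705]
tcp_rot: [2.109, 2.329, 0.0]
wrist_force: [-1.3, 0.2, 4.5]
width: 0.002
grip_force: 2.5
pos [0.54463973 0.05266861 0.07047801] x-ax angle 95.66799471536592 z [ 2.95209275e-05 -1.70080347e-05 -9.99999999e-01] shift mm [ 0.44238094 -1.10149906  2.47796871] F [-1.34308605  0.17718319  4.48333542]
```

The key is going down (4.5 N at z = 70.5 mm). I'll press 3.5 mm further, then start pushing toward the lug.

```bash
python3 -m inch '[0,0,2,0,0,0,0, 0,0,1.5,0,0,0,0, 0,0,0,0,0,0,0, 3,0,0,0,0,0,0, 3,0,0,0,0,0,0, 3,0,0,0,0,0,0, 3,0,0,0,0,0,0, 0,0,0,0,0,0,0]'
python3 -c "
from h import *
off([.5435,.053,.067])"
```

```text
time: 6.65
tool_pos: [0.5433, 0.065, 0.0671]
tcp_rot: [-2.109, -2.329, -0.0]
wrist_force: [-2.5, -0.8, 5.7]
width: -0.003
grip_force: 3.0
pos [0.54333493 0.06496213 0.06712198] x-ax angle 95.67600402127344 z [-1.12090193e-04  2.36741659e-04 -9.99999966e-01] shift mm [-11.91983351  -1.018821     0.11912817] F [-2.48960654 -0.75124827  5.71620042]
```

Pressing with 5.7 N at z = 67.1 mm, so the key is about 10 mm down. Now I'll push along the bar.

```bash
python3 -m inch '[5,0,0,0,0,0,0, 6,0,0,0,0,0,0, 6,0,0,0,0,0,0, 6,0,0,0,0,0,0, 6,0,0,0,0,0,0, 6,0,0,0,0,0,0, 5,0,0,0,0,0,0, 0,0,0,0,0,0,0]'
python3 - <<'E'
from h import *
import cv2
off([.5334,.156,.067])
im=viewer.read_camera("side")[:,:,::-1]
cv2.imwrite("pics/c3.png",cv2.resize(im[150:230,270:370],None,fx=6,fy=6,interpolation=cv2.INTER_CUBIC))
E
```

```text
time: 7.45
tool_pos: [0.5388, 0.105, 0.0669]
tcp_rot: [-2.108, -2.328, 0.001]
wrist_force: [-3.8, 0.7, 6.2]
width: -0.0
grip_force: 3.0
pos [0.53876246 0.1050275  0.06686508] x-ax angle 95.69052685442057 z [-1.33543863e-03  2.91452918e-04 -9.99999066e-01] shift mm [51.25307367 -0.2819888  -0.11289993] F [-3.77840569  0.71111858  6.21775442]
```

View pics/c3.png

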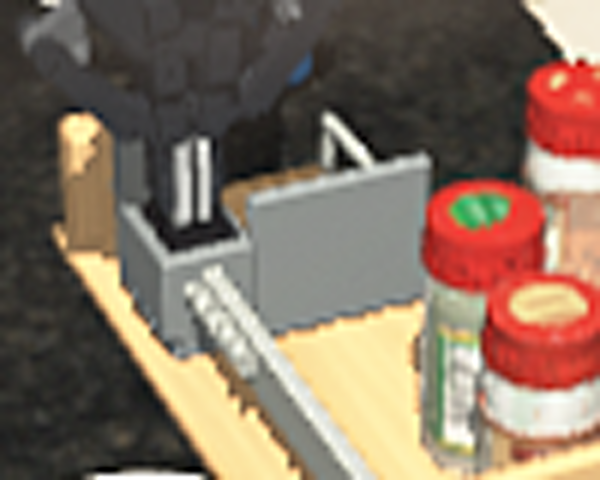

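The stop is sliding with the fingers on the pressed key, its housing at about (185,270). It's nearing the end block and the jars haven't moved. I'll carry on.

```bash
python3 -m inch '[5,0,0,0,0,0,0, 7,0,0,0,0,0,0, 7,0,0,0,0,0,0, 7,0,0,0,0,0,0, 7,0,0,0,0,0,0, 7,0,0,0,0,0,0, 4,0,0,0,0,0,0, 0,0,0,0,0,0,0]'
python3 -m inch '[1,0,0,0,0,0,0, 1,0,0,0,0,0,0, 1,0,0,0,0,0,0, 1,0,0,0,0,0,0, 1,0,0,0,0,0,0, 1,0,0,0,0,0,0, 0,0,0,0,0,0,0, 0,0,0,0,0,0,0]'
```

```text
time: 8.3
tool_pos: [0.5338, 0.1487, 0.0666]
tcp_rot: [-2.107, -2.327, 0.003]
wrist_force: [-5.0, -0.5, 6.4]
width: -0.002
grip_force: 3.0
time: 9.1
tool_pos: [0.5351, 0.1534, 0.0673]
tcp_rot: [2.107, 2.328, -0.0]
wrist_force: [-1.0, -3.5, 6.5]
width: 0.001
grip_force: 2.9
```

```bash
python3 -m inch '[1,0,0,0,0,0,0, 1,0,0,0,0,0,0, 1,0,0,0,0,0,0, 1,0,0,0,0,0,0, 0,0,0,0,0,0,0, 0,0,0,0,0,0,0, 0,0,0,0,0,0,0, 0,0,0,0,0,0,0]'
```

```text
time: 9.9
tool_pos: [0.5353, 0.1574, 0.0675]
tcp_rot: [2.107, 2.327, 0.001]
wrist_force: [-0.3, -3.9, 6.5]
width: 0.002
grip_force: 2.9
```

```bash
python3 -m inch '[1,0,0,0,0,0,0, 1,0,0,0,0,0,0, 1,0,0,0,0,0,0, 0,0,0,0,0,0,0, 0,0,0,0,0,0,0, 0,0,0,0,0,0,0, 0,0,0,0,0,0,0, 0,0,0,0,0,0,0]'
python3 -m inch '[1,0,0,0,0,0,0, 1,0,0,0,0,0,0, 0,0,0,0,0,0,0, 0,0,0,0,0,0,0, 0,0,0,0,0,0,0, 0,0,0,0,0,0,0, 0,0,0,0,0,0,0, 0,0,0,0,0,0,0]'
python3 - <<'E'
from h import *
import cv2
im=viewer.read_camera("side")[:,:,::-1]
cv2.imwrite("pics/c4.png",cv2.resize(im[150:230,270:370],None,fx=6,fy=6,interpolation=cv2.INTER_CUBIC))
E
```

```text
time: 10.7
tool_pos: [0.5352, 0.1591, 0.0676]
tcp_rot: [2.105, 2.327, -0.001]
wrist_force: [-0.2, -8.7, 6.0]
width: -0.001
grip_force: 5.4
time: 11.5
tool_pos: [0.5352, 0.1591, 0.0676]
tcp_rot: [2.103, 2.326, -0.005]
wrist_force: [1.0, -15.5, 8.1]
width: 0.0
grip_force: 9.2
```

View pics/c4.png

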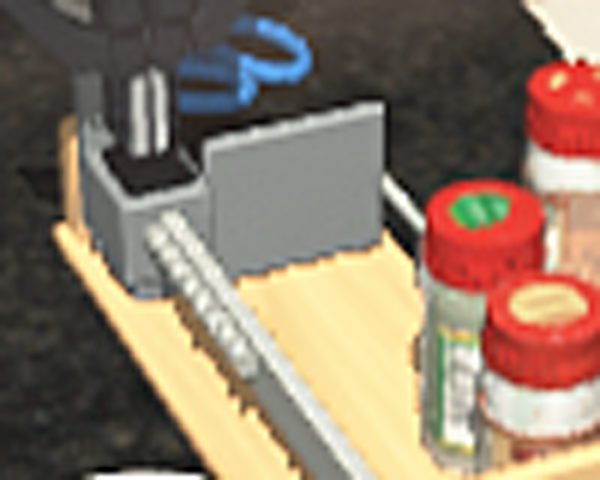

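The stop is hard against the end block: y hasn't changed between calls and the counter-force has climbed to 15.5 N. The picture agrees, with the housing touching the block at about (80,190). I'll ease the push, keeping light contact so the stop isn't dragged back, then rise straight up so the key can spring up.

```bash
python3 -m inch '[-0.6,0,0,0,0,0,0, -0.6,0,0,0,0,0,0, 0,0,0,0,0,0,0, 0,0,-3,0,0,0,0, 0,0,-3,0,0,0,0, 0,0,-4,0,0,0,0, 0,0,-5,0,0,0,0, 0,0,-5,0,0,0,0]'
python3 -m inch '[-3,0,0,0,0,0,0, -3,0,0,0,0,0,0, 0,0,-15,0,0,0,0, 0,0,-30,0,0,0,0, 0,0,-40,0,0,0,0, 0,0,-40,0,0,0,0, 0,0,-40,0,0,0,0, 0,0,-20,0,0,0,0]'
python3 - <<'E'
from h import *
import cv2
im=viewer.read_camera("side")[:,:,::-1]
cv2.imwrite("pics/c5.png",cv2.resize(im[140:270,270:420],None,fx=4.5,fy=4.5,interpolation=cv2.INTER_CUBIC))
E
```

```text
time: 12.35
tool_pos: [0.533, 0.1589, 0.0848]
tcp_rot: [2.107, 2.328, -0.008]
wrist_force: [2.1, -7.9, -6.8]
width: 0.001
grip_force: 4.5
time: 13.15
tool_pos: [0.5362, 0.1569, 0.278]
tcp_rot: [2.106, 2.326, 0.011]
wrist_force: [1.2, 0.3, 0.9]
width: -0.003
grip_force: 0.0
```

View pics/c5.png

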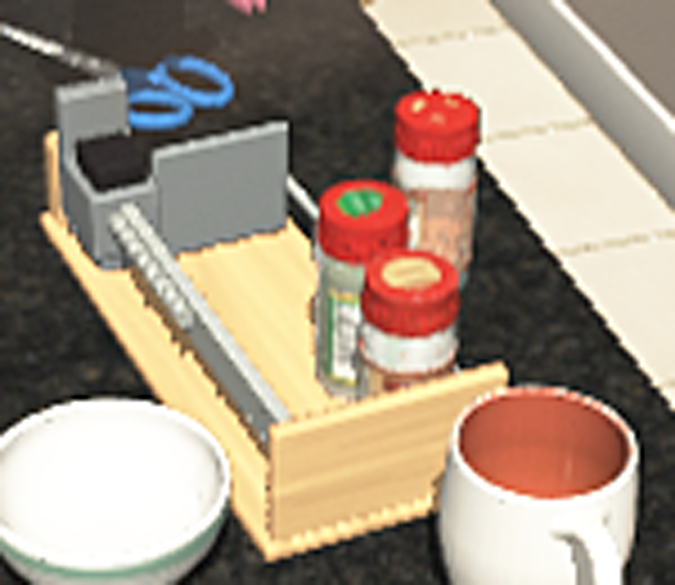

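The stop is home against the end block: its housing's lower corner is at the same full-frame pixel (294,199) as while it was held there. The key is up at about (115,160), and the jars, mug and bowl are standing where they were. The arm is clear, so I'm handing in.

```bash
python3 -c "
from workcell import job
print(job.finish_job())"
```

```text
the job is handed in; nothing more can be done
None
```

I pushed the stop fully home against the end block with its key held down, then let the key spring up; the jars, mug and bowl looked undisturbed in the last picture, and the job is handed in at about 13 s.

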